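# Vent the oil pot and unscrew its cap

## Task

Let the pressure out of the oil pot that stands in the bracing nest: turn its vent handle to half open (45 degrees, midway between crosswise and in line with the pipe) and leave it there. Then unscrew the tight cap, anticlockwise seen from above, until the threads let go, and lift it straight up without pulling the pot out of its nest. Finish still holding the cap level in the gripper just above the mouth of the pot, a finger's breadth or so clear of it.

Things in the scene. Friction and masses are not known exactly. Their poses are not given: they have to be found in the camera images.
- nest: dark steel plate 116x116x8 mm screwed to the bench, four steel bars (tops 22 mm above the bench) round an 83 mm square pocket that braces the pot against turning and sliding, not lifting; origin at the centre of its underside, z up. It stands between two tall fixed testers: one right of y = 0.02 (from x = 0.41 back), one left of y = 0.36 (from x = 0.46 back); come in round their fronts.
- oil_pot: round aluminium pot loose in the nest, 0.9 to 1.2 kg: square foot 80x80x14 mm, body 68 mm wide up to z = 60 mm, shoulder to 73, neck 39 mm wide to 100. Origin at the centre of the underside of the foot (8 mm above the bench), z up. A brass pipe leaves it along its +y (roughly toward the robot), 40 mm high, to a valve with a vertical axis at y = 100 mm. Round it, nothing is higher than the cap.
- vent_handle (a joint): angle of the vent handle in rad, anticlockwise from above positive: 0 = closed (bar along the pot's x, crosswise to the pipe), 0.785 = half open, 1.571 = fully open (bar along the pot's y, in line with the pipe). Starts at 0 to 0.25. It turns stiffly (0.06 N m) and stays where it is left.
- handle_grip (a point): centre of the vent handle's dark bar, 50 mm long along this point's x, 12 mm wide along its y, 24 mm high, on the handle's axis at x = 0, y = 100, z = 81 mm of the pot. Grip it across its width from above. 12 mm under the bar is a round dial plate 68 mm wide (its top at z = 57 mm of the pot) with lines at closed, half and open.
- cap_center (a point): centre (half-way up) of the dark steel screw cap, 54 mm wide (55 over the ribs), 32 mm high, z up, about 0.09 kg, hollow 26 mm deep. Screwed on, it is at z = 95 mm of the pot (rim at 79). Three lugs inside hold under three short right-handed ramps on the neck (rise 2 mm per rad); tight: about 0.2 to 0.3 N m to turn. Its yaw relative to the pot starts at -0.35 to -0.07 rad.
- pot_mouth (a point): centre of the top of the pot's neck (z = 100 mm of the pot), under the cap. On it a rubber seal 33 mm wide is sprung upward (about 10 N): top at z = 105 mm under the cap, 109 free. Turning anticlockwise, the threads let go at a cap yaw of about +0.85 rad relative to the pot, a stop blocks at about +1.2; aim at +1.0. Lugs are clear of the ramps 12 mm up, the rim clear of the seal 31 mm up.
There are look-alikes about, which are no part of the job. Leave any orange or pink look-alike of the part that bears cap_center alone.

How it is judged:
On the way, in this order (a step that is already met when the one before it is completed fails the run):
1. the vent handle is half open while the cap is still screwed on (value of joint vent_handle between 0.645 and 0.925 rad and z of cap_center in the frame of oil_pot below 0.099 m), for 0.3 s.
2. the cap is off its threads, above the neck (z of cap_center in the frame of oil_pot above 0.109 m and horizontal distance between cap_center and oil_pot below 0.03 m and contact force between cap and the fingers above 1 N), for 0.2 s.
At the end, for the whole second after the job is handed in: the vent handle stands at 45 degrees (within 8), the pot stands upright and fully down in its nest, and the gripper holds the cap still and level (within 15 degrees), over the mouth (within 30 mm sideways), its rim 1 to 60 mm above the seal and touching nothing of the pot (value of joint vent_handle between 0.645 and 0.925 rad and z of cap_center in the frame of oil_pot between 0.126 and 0.185 m and horizontal distance between cap_center and oil_pot below 0.03 m and angle between cap_center's own z axis and vertical below 0.26 rad and contact force between cap and the fingers above 1 N and contact force between cap and oil_pot below 0.1 N and linear speed of cap below 0.03 m/s and height (world z) of oil_pot below 0.012 m and angle between oil_pot's own z axis and vertical below 0.05 rad); the arm keeps its last pose, push and grip.
It fails at once if the pot is pulled up out of its nest (more than 8 mm) or tipped (height (world z) of oil_pot above 0.016 m or angle between oil_pot's own z axis and vertical above 0.2 rad).
It also fails if it takes over 61 s, if anything falls off the work surface, if the arm or the gripper's body presses on something with over 40 N, if the wrist force passes 120 N, or if a joint passes its speed limit or range.

## Robot

A 7-joint arm with a two-finger parallel gripper is mounted at the origin on a cart in front of the work surface, level with it; the furniture and walls round the work are solid. World frame = base frame: x ahead of the robot, y to its left, z up, the work surface at z = 0. Lengths are in m, angles in rad, forces in N, time in s.
With the tool pointing down it reaches from about 0.4 to 0.85 m from the base axis. Payload 4.5 kg.
Tool frame: the origin (TCP) lies between the finger pads; the fingertips stand 19 mm ahead of it and the grasp point (between the pads) is the TCP; z points along the fingers, y is the line along which they close (so a half turn about z gives the same grasp; the last joint's range is limited). The gripper opens to 88 mm and grips with 3 to 60 N. Pads are 18 mm wide; open, the fingers measure 123 mm over their backs; the gripper's body (75 mm by 187 mm) begins 45 mm behind the grasp point.
Start: joints at [-1.089, 0.689, -0.195, 1.565, 0.157, 0.902, -0.215], TCP at [0.271, 0.563, 0.258] pointing down, gripper open.
Joint ranges: [-3.01, 3.01], [-0.46, 2.08], [-1.47, 1.51], [0.13, 2.56], [-1, 4.14], [0.04, 2.09], [-2.66, 2.66]. Speed limits (rad/s): [2.57, 2.57, 3.14, 3.14, 3.14, 3.14, 3.14].

## Interface

Orientations are given as a unit quaternion [x, y, z, w].
In Python, from cell import env, vision, job, spotter gives the robot as it stands.
- The arm moves only by the tool jog_arm, never from a script. Its arguments are lists of equal length, an entry for each row: "delta_pos": the shift along the world's x, y, z scaled (see below), a list of three; "delta_rot": the turn, a rotation vector about the world's x, y, z scaled (see below), a list of three. A call has 1 to 5 rows; each row shifts and turns the commanded pose from where the row before left it; what a row does not reach is not made up. The controller multiplies each number of a shift by 5 cm and each number of a turn by 0.12 rad. A row lasts 1/8 s, in which the tool goes at most 62.5 mm and 10.7 degrees, less where a joint would pass 70% of its speed; a pose out of reach is approached as far as the arm can. A call with a number of a shift or a turn outside -1 to 1 is refused whole. A call with a gripper value outside its range is refused whole. "claw" is the finger opening in mm, from 0 to 88.1, set as the call begins (left out, the last holds). The fingers move at their own pace and stop on an object; "grip_force" is the grip in N (left out, the last holds). Time passes only in rows, so rows that do not move let the fingers close. It gives the time, the measured TCP pose, the force, the opening and the grip force at its end, in the units of the state.
- env.sense(): the state, without advancing time (a new reading comes with each control period).
- vision.camera(name): name is "side" or "top" or "wrist"; returns a dict with "pixels" (384x512x3 uint8, red, green, blue), "depth" (384x512 float32, m along the optical axis (not along the pixel's ray), 0 where there is no reading), "fovy" (degrees; the focal length in pixels is half the picture's height over the tangent of half this angle, whatever the lens; pixels are square), "cx", "cy" (the principal point, pixels), "dist_coeffs" ([k1, k2, p1, p2, k3] as OpenCV has them; the pictures are not rectified), "R" (3x3) and "t" (3): a world point X has camera coordinates R X + t. Camera axes: x right, y down, z forward; pixel columns grow to the right and rows downward; lengths in m; the calibration is good to about 2 mm. A picture is of the moment at which its call begins.
- job.close_job(): hands the job in; it is judged then, once.
Trained networks look in a picture, given as the dict that the camera call returned (one of the last four; its "shot" number tells which), for a name from the list of things; names that differ only in an ending like _2 or _b are one class to them, and where a whole thing is asked for, a point or a joint stands for the part that bears it (a point fixed in the world has none). Each returns a list of dicts, best first, with "score" (0 to 1); they miss things now and then, are a little off and sometimes report something else, mostly with a low value. They report only what shows in the picture. A call takes as long as a camera call. They do not tell look-alikes from the thing itself.
- spotter.silhouettes(query, picture): "pixels" (384x512 bool, what is visible of it) and "centre" ([column, row] in pixels, amid what is visible of it).
- spotter.pinpoint(query, picture): "centre" ([column, row] in pixels: a listed point, or the origin of a listed thing).
The state is a dict: "time_s": time; "joint_pos": joint angles; "qvel": joint speeds; "tau": joint torques, N m; "tcp_pos": TCP position; "ee_rot": TCP orientation; "ft_force": force on the tool from outside, world axes, zero at the start; "ft_torque": the same for the moment, N m; "finger_gap": opening from 0.0 (shut) to 1.0 (fully open); "gripper_force": force on a finger pad.
Only numpy, scipy, OpenCV 4.12 (cv2) and the standard library are available. Lean on these libraries where they do the work, as an engineer would, in place of code of your own. Each camera call takes 0.05 s, during which the arm holds its last target. There are 200 camera calls.

## Working session

There is one attempt and no reset: what is moved stays moved. The work goes in short steps, Python scripts to look and compute and a tool call to move; the robot and the scene stay as the last step left them, time stands still between calls to the robot, and variables do not carry over. Pictures are saved under pics/ and viewed, at most 10 in all, crops included, and the job is handed in when it is done.

Besides the shell and the picture viewer there is one more tool, called after "Emit:" as a command line: name --argument value ..., lists and objects as JSON in quotes. jog_arm: Moves the arm, as the interface text tells. Shifts and turns lie within -1 to 1; 1 stands for 5 cm of shift or 0.12 rad of turn. Its arguments: {"type":"object","properties":{"delta_pos":{"type":"array","items":{"type":"array","items":{"type":"number"}}},"delta_rot":{"type":"array","items":{"type":"array","items":{"type":"number"}}},"claw":{"type":"number"},"grip_force":{"type":"number"}},"required":["delta_pos","delta_rot"]}

```bash
ls; mkdir -p pics
cat > h.py <<'E'
import numpy as np, cv2
from cell import env, vision, job, spotter
def K(p):
    f=192/np.tan(np.radians(p['fovy'])/2)
    return np.array([[f,0,p['cx']],[0,f,p['cy']],[0,0,1.]])
def cloud(p,uv,z=None):
    """world points of pixels uv by depth; or intersect ray with world height z"""
    uv=np.atleast_2d(np.asarray(uv,float))
    n=cv2.undistortPoints(uv.reshape(-1,1,2),K(p),np.array(p['dist_coeffs'],float)).reshape(-1,2)
    r=np.c_[n,np.ones(len(n))]; R=np.array(p['R']);t=np.array(p['t'])
    if z is None:
        ij=np.round(uv).astype(int); d=p['depth'][ij[:,1].clip(0,383),ij[:,0].clip(0,511)]
        return (r*d[:,None]-t)@R
    c=-R.T@t; w=r@R
    return c+w*((z-c[2])/w[:,2])[:,None]
def save(p,name,box=None,s=1):
    im=p['pixels'][:,:,::-1]
    if box: im=im[box[1]:box[3],box[0]:box[2]]
    cv2.imwrite('pics/'+name,cv2.resize(im,None,fx=s,fy=s,interpolation=cv2.INTER_CUBIC))
E
python3 - <<'E'
from h import *
s=env.sense(); print({k:np.round(v,3) for k,v in s.items()})
ims=[]
for n in ['top','side']:
    p=vision.camera(n); ims.append(p['pixels']); print(n,p['fovy'],-np.array(p['R']).T@p['t'])
    for q in ['cap_center','handle_grip','oil_pot','pot_mouth','nest']:
        for r in spotter.pinpoint(q,p)[:4]:
            c=r['centre']; print(q,round(r['score'],2),np.round(c),cloud(p,c).round(3))
    save(p,n+'0.png',s=1.5)
E
```

```text
pics
{'time_s': np.float64(0.0), 'joint_pos': array([-1.089,  0.69 , -0.195,  1.566,  0.157,  0.902, -0.215]), 'qvel': array([-0.   , -0.   , -0.   ,  0.001,  0.001, -0.   ,  0.001]), 'tau': array([-1.0000e-03, -5.2756e+01, -1.2670e+00, -1.5343e+01, -5.3000e-02,
        6.0000e-03,  0.0000e+00]), 'tcp_pos': array([0.27 , 0.563, 0.257]), 'ee_rot': array([ 0.222,  0.975, -0.001, -0.   ]), 'ft_force': array([-0.596,  0.642, -0.458]), 'ft_torque': array([-0.003, -0.013, -0.005]), 'gripper_force': np.float64(0.0), 'finger_gap': np.float64(1.001)}
top 49.39201902930628 [0.40302947 0.15286292 0.92478594]
cap_center 0.9 [256. 173.] [[0.592 0.153 0.119]]
cap_center 0.76 [296. 127.] [[0.719 0.063 0.033]]
cap_center 0.7 [256. 274.] [[0.394 0.15  0.033]]
handle_grip 0.63 [251. 222.] [[0.496 0.161 0.1  ]]
oil_pot 0.83 [251. 177.] [[0.583 0.162 0.12 ]]
pot_mouth 0.82 [251. 171.] [[0.596 0.162 0.119]]
side 57.098488991510514 [0.39670127 0.92103268 0.44991055]
cap_center 0.67 [321. 230.] [[0.401 0.179 0.031]]
cap_center 0.56 [244. 191.] [[0.588 0.185 0.113]]
handle_grip 0.7 [281. 206.] [[0.498 0.193 0.089]]
oil_pot 0.73 [239. 223.] [[0.598 0.193 0.031]]
pot_mouth 0.71 [241. 187.] [[0.598 0.173 0.118]]
nest 0.83 [246. 229.] [[0.579 0.199 0.019]]
```

View pics/top0.png

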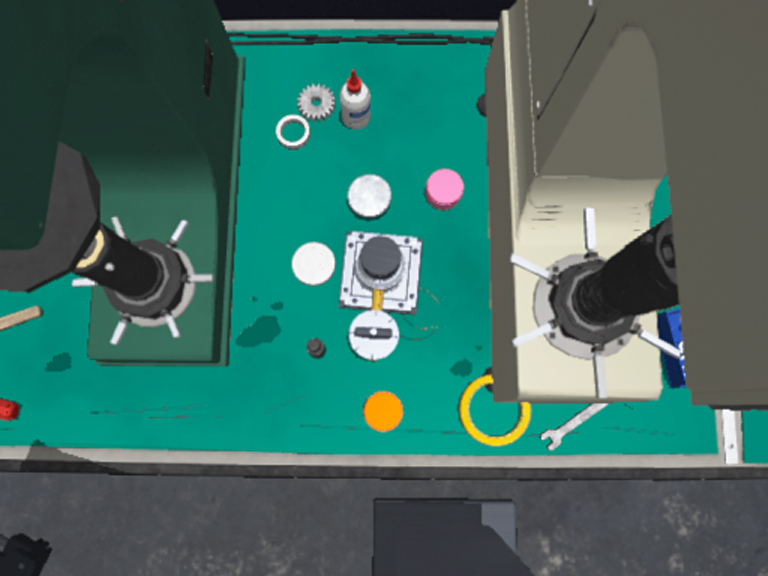

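View pics/side0.png

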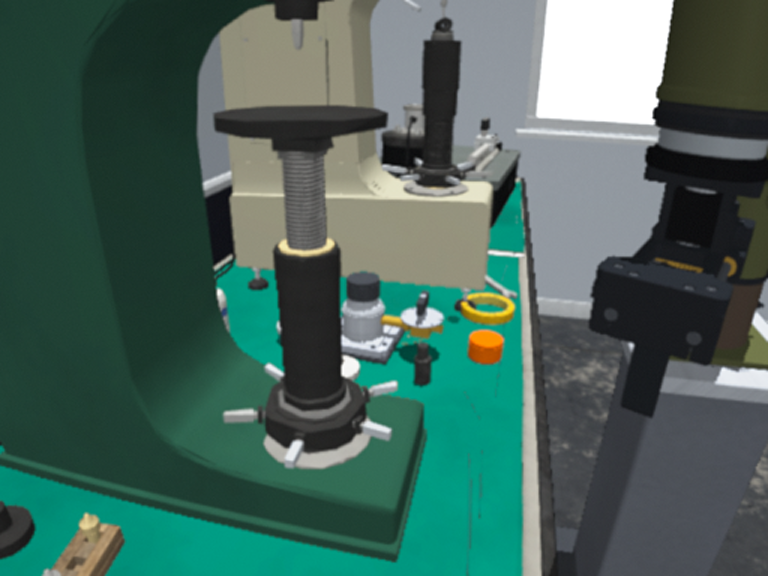

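The top view shows the pot with its dark cap at (380,258) of the enlarged picture and the vent dial at (373,335). The orange look-alike is at (383,411) and the pink one at (444,188). The testers stand on either side. Next I'll measure the cap, bar and nest from depth.

Run:
```python
from h import *
p=vision.camera('top')
v,u=np.mgrid[100:300,180:330]; uv=np.c_[u.ravel(),v.ravel()]
P=cloud(p,uv); 
def rect(m,n):
    Q=P[m]; c=cv2.minAreaRect((Q[:,:2]*1000).astype(np.float32)); print(n,len(Q),Q.mean(0).round(4),np.round(c[0],1),np.round(c[1],1),round(c[2],1)); return Q
d=np.hypot(P[:,0]-.59,P[:,1]-.155)
Q=rect((P[:,2]>.112)&(P[:,2]<.126)&(d<.06),'captop'); print(cv2.minEnclosingCircle((Q[:,:2]*1000).astype(np.float32)))
e=np.hypot(P[:,0]-.494,P[:,1]-.16)
Q=rect((P[:,2]>.09)&(P[:,2]<.11)&(e<.045),'bar'); w,V=np.linalg.eigh(np.cov(Q[:,:2].T)); print('bar dir',V[:,1],np.degrees(np.arctan2(V[1,1],V[0,1])))
Q=rect((P[:,2]>.055)&(P[:,2]<.075)&(e<.05),'dial'); print(cv2.minEnclosingCircle((Q[:,:2]*1000).astype(np.float32)))
rect((P[:,2]>.014)&(P[:,2]<.03)&(d<.09)&(P[:,0]>.535),'barsnest')
rect((P[:,2]>.004)&(P[:,2]<.03)&(d<.09)&(P[:,0]>.53),'nest')
print('bench',np.median(P[:,2]))
c=p['pixels'].astype(int); save(p,'top1.png',(215,140,290,250),7) if 0 else save(p,'top1.png',(210,140,300,245),5.5)
```

```text
captop 582 [0.5965 0.1569 0.1193] [597.4 157.1] [52.8 52.8] 21.0
((597.6011962890625, 157.19406127929688), 27.489299774169922)
bar 159 [0.4977 0.1656 0.1006] [498.4 165.1] [48.2 12.2] 88.0
bar dir [0.04362043 0.99904818] 87.49994003115741
dial 684 [0.4981 0.1653 0.0651] [498.3 165.8] [68.2 67.3] 36.6
((504.59344482421875, 164.5606231689453), 39.88914489746094)
barsnest 1347 [0.5921 0.1572 0.0222] [599.  170.7] [139.1 111.7] 85.0
nest 1701 [0.5906 0.1618 0.0195] [596.9 158.5] [142.5 172. ] 12.4
bench 0.0008657411084487751
```

View pics/top1.png

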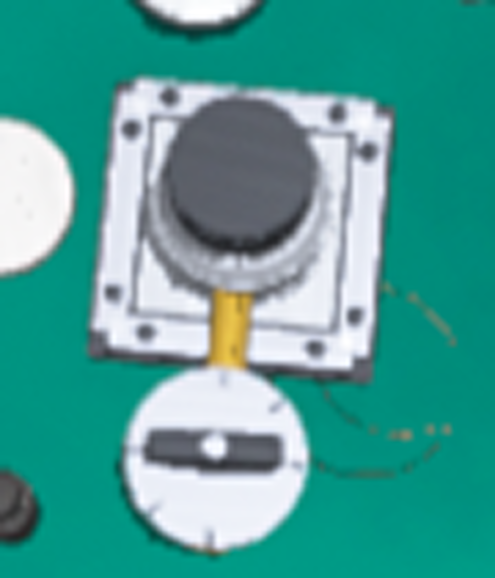

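Cap measured at (0.597, 0.157), bar centre at (0.498, 0.165) pointing 87.5°, and pot x at about 85°. That puts the handle at about 0.04 rad. All of it agrees with the stated sizes, so I'm moving in round the testers' fronts.

Emit:
jog_arm --delta_pos '[[0.24,-0.8,0],[0.24,-0.8,0],[0.24,-0.8,0],[0.24,-0.8,0],[0.24,-0.8,0]]' --delta_rot '[[0,0,-1],[0,0,-1],[0,0,-1],[0,0,-1],[0,0,-1]]' --claw 45 --grip_force 30

```text
time_s: 1.27
tcp_pos: [0.331, 0.3622, 0.258]
ee_rot: [0.502, 0.865, 0.0, 0.0]
ft_force: [0.9, -0.7, 0.1]
finger_gap: 0.515
gripper_force: 0.0
```

Emit:
jog_arm --delta_pos '[[0.3,-0.9,0],[0.3,-0.9,0],[0.4,-0.8,-0.2],[0.5,-0.7,-0.3],[0.7,-0.6,-0.4]]' --delta_rot '[[0,0,-0.94],[0,0,-0.94],[0,0,-0.94],[0,0,-0.94],[0,0,-0.94]]'

```text
time_s: 1.9
tcp_pos: [0.4412, 0.1675, 0.2129]
ee_rot: [0.723, 0.691, 0.001, 0.0]
ft_force: [0.5, 1.0, 0.4]
finger_gap: 0.511
gripper_force: 0.0
```

Run:
```python
from h import *
s=env.sense(); print(s['tcp_pos'],s['joint_pos'].round(3),s['ee_rot'])
p=vision.camera('wrist'); save(p,'w0.png')
q=spotter.pinpoint('handle_grip',p); print([(r['score'],r['centre'],cloud(p,r['centre'],.101)) for r in q[:2]])
v,u=np.mgrid[0:384,0:512]; P=cloud(p,np.c_[u.ravel(),v.ravel()])
e=np.hypot(P[:,0]-.498,P[:,1]-.165); m=(P[:,2]>.092)&(P[:,2]<.108)&(e<.035); Q=P[m]
print(len(Q)); 
if len(Q)>20: print(Q.mean(0),cv2.minAreaRect((Q[:,:2]*1000).astype(np.float32)))
```

```text
[0.44124548 0.16746176 0.21287443] [-0.506  0.57   0.072  2.073 -0.081  0.5   -0.419] [7.22564949e-01 6.91302765e-01 6.15506326e-04 5.18607551e-05]
[(0.69, [330.2, 187.2], array([[0.50001243, 0.17336862, 0.101     ]]))]
1033
[0.50099398 0.17152621 0.09981631] ((501.772705078125, 170.12347412109375), (49.78069305419922, 12.725069046020508), 87.85204315185547)
```

Emit:
jog_arm --delta_pos '[[0.6,0,-0.5],[0.58,0.0,-0.5],[0,0,0],[0,0,0]]' --delta_rot '[[0,0,0],[0,0,0],[0,0,0],[0,0,0]]'

```text
time_s: 2.5
tcp_pos: [0.4985, 0.1689, 0.1632]
ee_rot: [0.721, 0.693, -0.0, -0.0]
ft_force: [-0.6, -0.4, -0.3]
finger_gap: 0.505
gripper_force: 0.0
```

Run:
```python
from h import *
s=env.sense(); print(s['tcp_pos'],s['joint_pos'].round(3))
p=vision.camera('wrist'); save(p,'w1.png')
v,u=np.mgrid[0:384,0:512]; P=cloud(p,np.c_[u.ravel(),v.ravel()])
for c,lo,hi,r in [((.499,.167),.092,.108,.035),((.597,.16),.112,.126,.045)]:
    e=np.hypot(P[:,0]-c[0],P[:,1]-c[1]); Q=P[(P[:,2]>lo)&(P[:,2]<hi)&(e<r)]
    print(len(Q)) 
    if len(Q)>20: print(Q.mean(0),cv2.minAreaRect((Q[:,:2]*1000).astype(np.float32)))
```

```text
[0.49851476 0.16888486 0.16316388] [-0.447  0.707  0.055  1.958 -0.079  0.48  -0.375]
1381
[0.50181181 0.17207992 0.10027185] ((501.7263488769531, 169.74147033691406), (49.65414810180664, 12.009734153747559), 87.71566009521484)
5411
[0.59912825 0.16534462 0.11856021] ((600.8135375976562, 164.66200256347656), (55.045921325683594, 47.61909484863281), 0.9983590841293335)
```

View pics/w1.png

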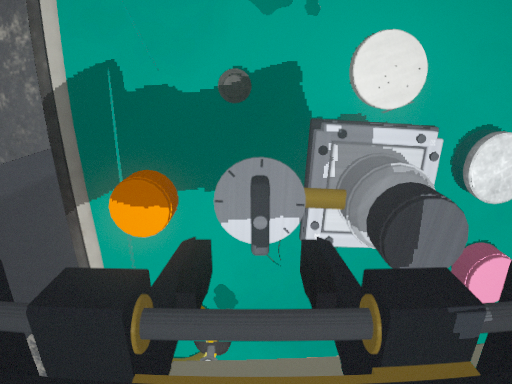

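The wrist view shows the bar at (260,213) lying along the tool's x, ready to straddle, with the cap at (415,225). Wrist and top differ by 4 mm, so I'm using the mean and descending onto the bar.

Emit:
jog_arm --delta_pos '[[0.03,0,-0.7],[0,0,-0.6],[0,0,-0.13],[0,0,0]]' --delta_rot '[[0,0,0],[0,0,0],[0,0,0],[0,0,0]]'

```text
time_s: 3.05
tcp_pos: [0.5009, 0.1687, 0.092]
ee_rot: [0.721, 0.693, 0.0, 0.0]
ft_force: [-0.5, 0.2, 0.1]
finger_gap: 0.513
gripper_force: 0.0
```

Emit:
jog_arm --delta_pos '[[0,0,0],[0,0,0],[0,0,0],[0,0,0]]' --delta_rot '[[0,0,0],[0,0,0],[0,0,0],[0,0,0]]' --claw 0 --grip_force 20

```text
time_s: 3.55
tcp_pos: [0.5011, 0.1685, 0.0915]
ee_rot: [0.721, 0.693, 0.0, 0.0]
ft_force: [-1.0, -0.3, 4.6]
finger_gap: 0.135
gripper_force: 20.0
```

Emit:
jog_arm --delta_pos '[[0,0,0],[0,0,0],[0,0,0],[0,0,0],[0,0,0]]' --delta_rot '[[0,0,0.7],[0,0,0.7],[0,0,0.7],[0,0,0.7],[0,0,0.7]]'

```text
time_s: 4.18
tcp_pos: [0.5013, 0.1685, 0.0916]
ee_rot: [0.56, 0.828, 0.0, 0.0]
ft_force: [-0.2, 0.3, 3.5]
finger_gap: 0.133
gripper_force: 20.0
```

Emit:
jog_arm --delta_pos '[[0,0,0],[0,0,0],[0,0,0],[0,0,0],[0,0,0]]' --delta_rot '[[0,0,0.9],[0,0,0.9],[0,0,0.92],[0,0,0],[0,0,0]]'

```text
time_s: 4.8
tcp_pos: [0.5013, 0.1685, 0.0915]
ee_rot: [0.42, 0.907, 0.0, 0.0]
ft_force: [-1.2, 0.7, 3.4]
finger_gap: 0.131
gripper_force: 20.0
```

Emit:
jog_arm --delta_pos '[[0,0,0],[0,0,0],[0,0,0.3],[0,0,0.7],[0,0,0.8]]' --delta_rot '[[0,0,0],[0,0,0],[0,0,0],[0,0,0],[0,0,0]]' --claw 40

```text
time_s: 5.42
tcp_pos: [0.5007, 0.1682, 0.1827]
ee_rot: [0.419, 0.908, -0.0, -0.0]
ft_force: [0.2, -0.5, 0.3]
finger_gap: 0.451
gripper_force: 0.0
```

```bash
cat > m.py <<'E'
from h import *
s=env.sense(); print(s['tcp_pos'],s['joint_pos'].round(3),s['ee_rot'].round(3))
def go(n,f=None,box=None):
    p=vision.camera(n); 
    if f: save(p,f,box,1 if not box else 5.5)
    v,u=np.mgrid[0:384,0:512]; P=cloud(p,np.c_[u.ravel(),v.ravel()])
    for c,lo,hi,r in [((.499,.167),.092,.108,.033),((.597,.16),.112,.126,.045)]:
        e=np.hypot(P[:,0]-c[0],P[:,1]-c[1]); m=(P[:,2]>lo)&(P[:,2]<hi)&(e<r); Q=P[m]
        print(n,len(Q)) 
        if len(Q)>20:
            print(Q.mean(0),cv2.minAreaRect((Q[:,:2]*1000).astype(np.float32)),cv2.minEnclosingCircle((Q[:,:2]*1000).astype(np.float32))); w,V=np.linalg.eigh(np.cov(Q[:,:2].T)); print(np.degrees(np.arctan2(V[1,1],V[0,1]))%180)
E
python3 - <<'E'
from m import *
go('wrist','w2.png')
E
```

```text
[0.5007088  0.16824182 0.18266192] [-0.307  0.676 -0.17   1.931  0.203  0.552  0.092] [ 0.419  0.908 -0.    -0.   ]
wrist 1186
[0.50013161 0.17114753 0.10023174] ((501.49639892578125, 169.7051239013672), (11.96096420288086, 49.379371643066406), 40.12337112426758) ((502.1601867675781, 170.1295928955078), 24.85820770263672)
130.3472074981384
wrist 35
[0.58111867 0.17821723 0.11530304] ((581.3067626953125, 178.42041015625), (3.169431447982788, 2.745676279067993), 82.888916015625) ((581.2794189453125, 178.13209533691406), 1.8812689781188965)
52.72962922598307
```

View pics/w2.png

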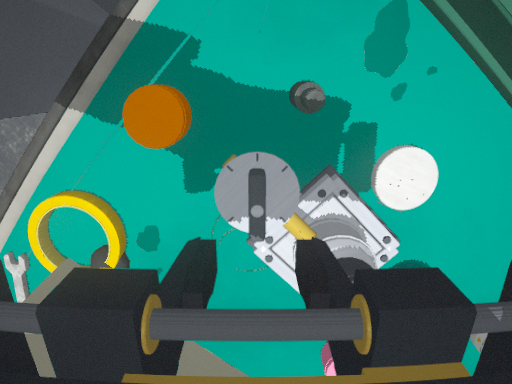

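The bar now stands at 130.3° and points at the half mark at (257,157), so the vent is half open. Next is the cap.

Emit:
jog_arm --delta_pos '[[0.5,-0.04,0],[0.5,-0.04,0],[0.5,-0.04,0],[0.5,-0.04,0],[0,0,0]]' --delta_rot '[[0,0,-1],[0,0,-1],[0,0,-1],[0,0,-1],[0,0,0]]' --claw 88 --grip_force 50

```text
time_s: 6.1
tcp_pos: [0.6026, 0.1599, 0.1818]
ee_rot: [0.623, 0.782, 0.001, 0.001]
ft_force: [0.4, 0.1, 0.1]
finger_gap: 0.991
gripper_force: 0.0
```

Run:
```python
from m import *
go('wrist','w3.png')
```

```text
[0.60256793 0.1599471  0.18182216] [-0.309  0.776 -0.044  1.648  0.049  0.717 -0.153] [0.623 0.782 0.001 0.001]
wrist 1510
[0.50335181 0.17088766 0.09936459] ((502.4576721191406, 169.5537109375), (12.80646800994873, 49.91297912597656), 40.588623046875) ((503.2405700683594, 170.2902374267578), 25.02359962463379)
130.80796432335558
wrist 5442
[0.60095271 0.16282526 0.11881268] ((601.1768798828125, 161.231689453125), (54.036109924316406, 54.2249641418457), 83.0768814086914) ((601.2943725585938, 161.32200622558594), 27.596216201782227)
101.9724389672667
```

View pics/w3.png

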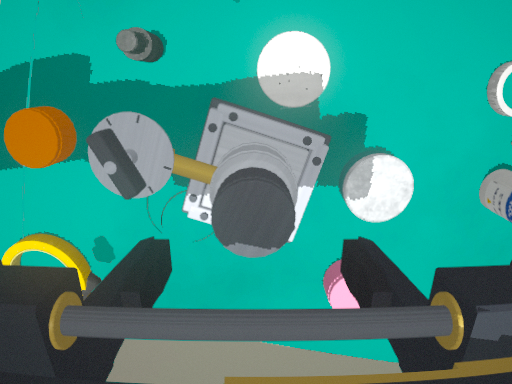

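The cap, at (253,210) in the picture, is fully visible. It measures 54 mm across with its centre at (0.6012, 0.1613), and the handle is still at half. Descending onto it.

Emit:
jog_arm --delta_pos '[[-0.03,0.03,-0.6],[0,0,-0.6],[0,0,-0.34],[0,0,0]]' --delta_rot '[[0,0,0],[0,0,0],[0,0,0],[0,0,0]]'

```text
time_s: 6.65
tcp_pos: [0.5983, 0.1619, 0.1035]
ee_rot: [0.623, 0.782, -0.001, -0.001]
ft_force: [-0.2, -0.1, 0.3]
finger_gap: 0.997
gripper_force: 0.0
```

Emit:
jog_arm --delta_pos '[[0,0,0],[0,0,0],[0,0,0],[0,0,0]]' --delta_rot '[[0,0,0],[0,0,0],[0,0,0],[0,0,0]]' --claw 0 --grip_force 50

```text
time_s: 7.15
tcp_pos: [0.6003, 0.1621, 0.1048]
ee_rot: [0.623, 0.782, 0.001, 0.001]
ft_force: [1.5, 0.3, 0.9]
finger_gap: 0.604
gripper_force: 50.0
```

Emit:
jog_arm --delta_pos '[[0,0,0.005],[0,0,0.005],[0,0,0.005],[0,0,0.005],[0,0,0.005]]' --delta_rot '[[0,0,0.6],[0,0,0.6],[0,0,0.6],[0,0,0.6],[0,0,0.6]]'

```text
time_s: 7.78
tcp_pos: [0.5994, 0.162, 0.1055]
ee_rot: [0.472, 0.882, 0.0, -0.0]
ft_force: [-0.4, 0.4, -0.2]
finger_gap: 0.607
gripper_force: 50.0
```

```bash
python3 -c "
from h import *
s=env.sense(); print({k:np.round(v,4) for k,v in s.items()})"
```

```text
{'time_s': np.float64(7.775), 'joint_pos': array([-0.264 ,  0.8841, -0.134 ,  1.6916,  0.1895,  0.5787,  0.0789]), 'qvel': array([ 0.083 ,  0.0037, -0.1489, -0.0049,  0.2054,  0.0325,  0.3874]), 'tau': array([-3.09600e-01, -5.63479e+01, -1.53400e-01, -1.08930e+01,
       -3.93000e-02, -5.68000e-02, -2.78200e-01]), 'tcp_pos': array([0.5994, 0.162 , 0.1055]), 'ee_rot': array([ 4.721e-01,  8.815e-01,  0.000e+00, -2.000e-04]), 'ft_force': array([-0.3718,  0.398 , -0.1661]), 'ft_torque': array([ 0.0882,  0.0599, -0.1094]), 'gripper_force': np.float64(49.9982), 'finger_gap': np.float64(0.6069)}
```

Emit:
jog_arm --delta_pos '[[0,0,0.005],[0,0,0.005],[0,0,0.005],[0,0,0.005],[0,0,0.005]]' --delta_rot '[[0,0,0.74],[0,0,0.74],[0,0,0.74],[0,0,0.74],[0,0,0.74]]'

```text
time_s: 8.4
tcp_pos: [0.5987, 0.1617, 0.1064]
ee_rot: [0.266, 0.964, -0.0, -0.001]
ft_force: [-1.9, -0.3, -1.1]
finger_gap: 0.604
gripper_force: 50.0
```

Emit:
jog_arm --delta_pos '[[0,0,0.005],[0,0,0.005],[0,0,0.005],[0,0,0.005],[0,0,0]]' --delta_rot '[[0,0,0.74],[0,0,0.74],[0,0,0.74],[0,0,0.4],[0,0,0]]'

```text
time_s: 9.02
tcp_pos: [0.5996, 0.1615, 0.1084]
ee_rot: [0.113, 0.994, -0.0, 0.0]
ft_force: [-2.5, -0.9, 6.3]
finger_gap: 0.602
gripper_force: 50.0
```

```bash
python3 -c "
from h import *
s=env.sense(); print({k:np.round(v,4) for k,v in s.items()})"
```

```text
{'time_s': np.float64(9.025), 'joint_pos': array([-0.1538,  0.8951, -0.3343,  1.6843,  0.4448,  0.6383,  0.6103]), 'qvel': array([-0.0034, -0.0025,  0.0064,  0.0026, -0.0025, -0.0007, -0.0072]), 'tau': array([-1.53500e-01, -5.28600e+01, -3.51050e+00, -1.06405e+01,
        5.13000e-02, -5.05100e-01,  3.85000e-02]), 'tcp_pos': array([0.5996, 0.1615, 0.1084]), 'ee_rot': array([ 1.133e-01,  9.936e-01, -2.000e-04,  1.000e-04]), 'ft_force': array([-2.5316, -0.8652,  6.2678]), 'ft_torque': array([-0.143 ,  0.261 ,  0.0475]), 'gripper_force': np.float64(49.9979), 'finger_gap': np.float64(0.6015)}
```

The upward push of 6 N with almost no twist suggests the threads have let go. I'll turn slightly more, then lift gently.

Emit:
jog_arm --delta_pos '[[0,0,0],[0,0,0],[0,0,0.03],[0,0,0.03],[0,0,0.03]]' --delta_rot '[[0,0,0.4],[0,0,0.4],[0,0,0],[0,0,0],[0,0,0]]'

```text
time_s: 9.65
tcp_pos: [0.5994, 0.1615, 0.112]
ee_rot: [0.066, 0.998, -0.0, -0.0]
ft_force: [0.2, -0.3, -1.4]
finger_gap: 0.607
gripper_force: 50.0
```

```bash
python3 -c "
from h import *
s=env.sense(); print({k:np.round(s[k],4) for k in ['tcp_pos','ee_rot','ft_force','ft_torque']})"
```

```text
{'tcp_pos': array([0.5994, 0.1615, 0.112 ]), 'ee_rot': array([ 6.570e-02,  9.978e-01, -3.000e-04, -3.000e-04]), 'ft_force': array([ 0.2215, -0.2922, -1.3969]), 'ft_torque': array([-0.1465,  0.0363, -0.0274])}
```

Emit:
jog_arm --delta_pos '[[0,0,0.04],[0,0,0.04],[0,0,0.04],[0,0,0.04],[0,0,0.04]]' --delta_rot '[[0,0,0],[0,0,0],[0,0,0],[0,0,0],[0,0,0]]'

```text
time_s: 10.28
tcp_pos: [0.5998, 0.1625, 0.1226]
ee_rot: [0.065, 0.998, 0.001, 0.0]
ft_force: [-0.3, 0.1, -1.0]
finger_gap: 0.608
gripper_force: 50.0
```

Emit:
jog_arm --delta_pos '[[0,0,0.12],[0,0,0.12],[0,0,0.12],[0,0,0.12],[0,0,0.12]]' --delta_rot '[[0,0,0],[0,0,0],[0,0,0],[0,0,0],[0,0,0]]'

```text
time_s: 10.9
tcp_pos: [0.5996, 0.1619, 0.1527]
ee_rot: [0.065, 0.998, 0.0, 0.0]
ft_force: [-0.2, -0.8, -0.1]
finger_gap: 0.604
gripper_force: 50.0
```

Emit:
jog_arm --delta_pos '[[0,0,0],[0,0,0],[0,0,0],[0,0,0]]' --delta_rot '[[0,0,0],[0,0,0],[0,0,0],[0,0,0]]'

```text
time_s: 11.4
tcp_pos: [0.5995, 0.1619, 0.152]
ee_rot: [0.065, 0.998, -0.0, -0.0]
ft_force: [0.1, 0.0, -0.5]
finger_gap: 0.608
gripper_force: 50.0
```

Run:
```python
from h import *
s=env.sense(); print({k:np.round(s[k],4) for k in ['tcp_pos','ee_rot','ft_force','qvel']})
p=vision.camera('side'); save(p,'s5.png',(190,130,330,260),5)
for q in ['cap_center','pot_mouth','oil_pot']: print(q,[(r['score'],r['centre'],cloud(p,r['centre']).round(3)) for r in spotter.pinpoint(q,p)[:3]])
p=vision.camera('wrist')
v,u=np.mgrid[0:384,0:512]; P=cloud(p,np.c_[u.ravel(),v.ravel()])
e=np.hypot(P[:,0]-.5015,P[:,1]-.169); Q=P[(P[:,2]>.09)&(P[:,2]<.108)&(e<.033)]
print(len(Q),Q.mean(0))
w,V=np.linalg.eigh(np.cov(Q[:,:2].T)); print(np.degrees(np.arctan2(V[1,1],V[0,1]))%180)
```

```text
{'tcp_pos': array([0.5995, 0.1619, 0.152 ]), 'ee_rot': array([ 6.540e-02,  9.979e-01, -0.000e+00, -2.000e-04]), 'ft_force': array([ 0.0845,  0.0271, -0.4717]), 'qvel': array([ 0.0007, -0.0003,  0.0002, -0.0008, -0.0006, -0.0008,  0.001 ])}
cap_center [(0.59, [320.8, 229.8], array([[0.402, 0.18 , 0.031]])), (0.49, [239.2, 172.3], array([[0.593, 0.207, 0.168]]))]
pot_mouth [(0.84, [243.6, 187.7], array([[0.592, 0.172, 0.116]]))]
oil_pot [(0.75, [242.0, 222.8], array([[0.591, 0.195, 0.033]])), (0.38, [237.9, 171.6], array([[0.597, 0.206, 0.169]]))]
2317 [0.5020864  0.16668791 0.1002171 ]
132.54904149061545
```

View pics/s5.png

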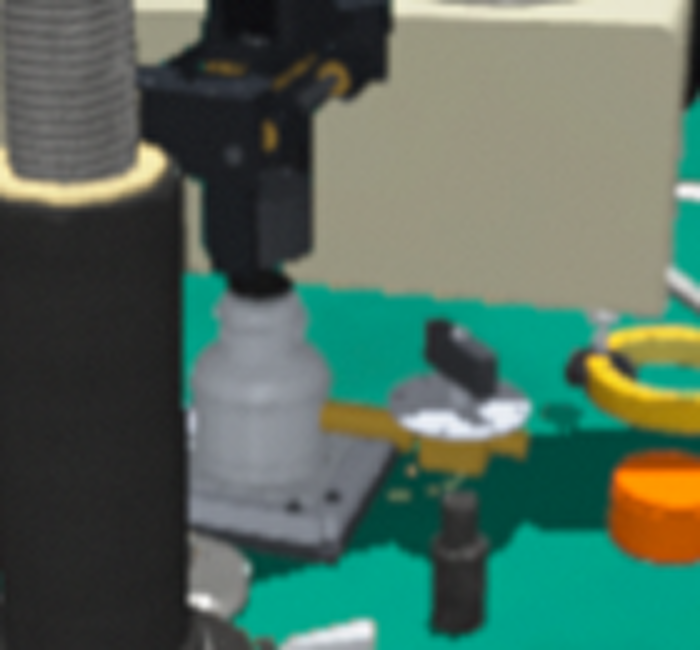

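The side view shows the pot seated, its grey neck and dark seal at (258,285) clear below the fingers, and the handle at 45°. The cap's weight is in the gripper and it is held about 17 mm above the seal. Handing in.

```bash
python3 -c "
from cell import job
print(job.close_job())"
```

```text
the job is handed in; nothing more can be done
None
```

I handed the job in at about 11.5 s; it returned no verdict. By my measurements the vent stands at about 45°, the pot is seated in its nest, and the gripper holds the cap about 17 mm above the seal.

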